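# Hang the shoehorn on the free peg

## Task

Draw the silver shoehorn out from under the peg rail's shelf and lay it flat on the cork mat, letting go of it. Then take it again away from its eye, by the blade or neck, and hang it by the eye on the one empty peg, eye well down the peg and shoehorn hanging freely. Leave the other things where they are.

Things in the scene. Friction and masses are not known exactly. Their poses are not given: they have to be found in the camera images.
- shoehorn_eye (a point): Centre of the round eye at the handle end of the loose, rigid silver shoehorn (165 mm long, 0.09 to 0.18 kg), which starts face up on the table, eye towards the robot. Eye: flat ring, hole 32 mm, outside 50 mm, 8 mm thick; this point is 4 mm above the underside. Axes of the shoehorn: x along it from blade to eye, z out of its upper face (the ring's axis).
- shoehorn_mid (a point): Middle of the shoehorn, 4 mm above its underside, 65 mm from the eye centre; here the 18 mm wide, 7 mm thick neck (25 to 65 mm from the eye centre) meets the blade.
- shoehorn_blade (a point): Middle of the shoehorn's blade, 6 mm above the underside and 95 mm from the eye centre. The blade is a shallow trough reaching from 65 to 140 mm from the eye centre, about 38 mm wide over its two raised, nearly upright edges, which stand 13 mm above the underside; its last 10 mm are a flat round tip.
- peg_free: The one empty peg of four, 100 mm apart on the rail (it may be any of them; the others carry a fixed brush, mirror and blue tag up to 35 mm out from the rail). Fixed, dark turned wood. Origin at its root, 270 mm above the table; z is the peg's axis, 55 degrees above level, towards the robot. 90 mm long, shaft 12 to 13 mm thick, knob at the tip 18 mm thick, flared foot 22 mm.
- rail: Fixed maple peg rail with a low shelf; origin on the table under the bar, x away from the robot, y along the rail. Bar 22 mm thick, 470 long, 240 to 300 high, on posts at y +-235. Shelf board x -130 to +20, 500 long, 42 mm of room below, top 58 mm high with a front lip 68 high; solid ends below it at y +-242. The shoehorn's blade starts under it, its eye in front.
- mat: Fixed cork mat 180 (its x) by 200 mm (its y), 4 mm thick, to the left or the right in front of the rail; origin at the centre of its underside.
- tray: Fixed grey shoe-care tray 170 by 190 mm with a rim 12 mm high, on the other side from the mat; origin at its centre underneath.
- tin_c (a point): Loose red polish tin on the tray, 72 mm across, 25 mm high; its centre. Bystander.
- shoebrush_c (a point): Loose shoe brush on the tray, 130 x 44 x 40 mm; its centre. Bystander.
- cup: Loose grey ceramic trinket cup on the shelf, 56 mm across, 40 mm high; origin under its centre. Bystander.
- fob: Loose green enamel keyring fob lying on the shelf, about 90 mm long, 7 mm thick; origin at its middle underneath. Bystander.
- key: Loose copper mailbox key lying on the shelf, 74 mm long, 4 mm thick; origin at its middle underneath. Bystander.
Mind the look-alikes: they are no part of the job. Of the things shaped like the part that bears shoehorn_eye, the bare steel one is meant.

How it is judged:
On the way, in this order (a step that is already met when the one before it is completed fails the run):
1. the shoehorn lies flat on the cork mat, its middle over the mat, released (x of shoehorn_mid in the frame of mat between -0.085 and 0.085 m and y of shoehorn_mid in the frame of mat between -0.095 and 0.095 m and height (world z) of shoehorn_mid below 0.018 m and angle between shoehorn_eye's own z axis and vertical below 0.15 rad and contact force between the fingers and shoehorn below 0.05 N), for 0.2 s.
2. the shoehorn has been taken up again with the grasp at least 40 mm from the eye's centre (height (world z) of shoehorn_mid above 0.05 m and distance between the grasp point and shoehorn_eye above 0.04 m and contact force between the fingers and shoehorn above 0.5 N), for 0.2 s.
3. the eye is on the empty peg, less than 60 mm from its root (x of shoehorn_eye in the frame of peg_free between -0.018 and 0.018 m and y of shoehorn_eye in the frame of peg_free between -0.018 and 0.018 m and z of shoehorn_eye in the frame of peg_free between 0 and 0.06 m), for 0.2 s.
At the end, for the whole second after the job is handed in: The shoehorn bears on the empty peg, eye centre within 18 mm of its axis and 0 to 60 mm from its root, hanging within 0.45 rad of plumb, released, under 0.06 m/s; tin, brush, cup, fob and key within 30 mm of their starts, cup upright (all of step 3 and angle between shoehorn_eye's own x axis and vertical below 0.45 rad and contact force between shoehorn and peg_free above 0.1 N and contact force between the fingers and shoehorn below 0.05 N and linear speed of shoehorn below 0.06 m/s and distance of each of tin_c, shoebrush_c, cup, fob, key from where it was at the start of the episode below 0.03 m and angle between cup's own z axis and vertical below 0.2 rad); the robot touches nothing.
It fails at once if the tin, brush, fob, key or cup is moved more than 30 mm (distance of any of tin_c, shoebrush_c, cup, fob, key from where it was at the start of the episode above 0.03 m).
It fails at once if the cup is tipped (angle between cup's own z axis and vertical above 0.5 rad).
It also fails if it takes over 58 s, if anything falls off the work surface, if the arm or the gripper's body presses on something with over 40 N, if the wrist force passes 120 N, or if a joint passes its speed limit or range.

## Robot

A 6-joint arm with a two-finger parallel gripper is mounted at the origin on the work surface. World frame = base frame: x ahead of the robot, y to its left, z up, the work surface at z = 0. Lengths are in m, angles in rad, forces in N, time in s.
With the tool pointing down it reaches from about 0.3 to 0.875 m from the base axis. Payload 6.4 kg.
Tool frame: the origin (TCP) lies midway between the tips of the shut fingers; the grasp point (between the pads) lies 19 mm behind it; z points along the fingers, y is the line along which they close (so a half turn about z gives the same grasp; the last joint's range is limited). The gripper opens to 85 mm and grips with 20 to 120 N. Pads are 22 mm wide; open, the fingers measure 114 mm over their backs; the gripper's body (76 mm by 85 mm) begins 54 mm behind the grasp point. The pads swing forward as they close: fully open they stand 13 mm farther back than shut.
Start: joints at [-1.356, 0.181, 1.607, -0, 1.354, -0.206], TCP at [0.235, -0.525, 0.196] pointing down, gripper open.
Joint ranges: [-2.99, 2.99], [-0.89, 2.07], [0.3, 2.58], [-1.14, 4.28], [0, 2.63], [-3.12, 3.12]. Speed limits (rad/s): [2.57, 2.57, 3.01, 3.14, 3.14, 3.14].

## Interface

Orientations are given as a unit quaternion [w, x, y, z].
In Python, from bench import status, camera, ctrl gives the robot as it stands. The module is installed in compiled form; this text tells all that it offers.
- The arm moves only by the shell command python3 -m handwheel 'ROWS'. ROWS is JSON, a list that holds one entry, the list of rows, each a list of 7 numbers: the opening, from -1 (shut) to 1 (fully open), then the shift along the tool's x, y, z in cm, then the turn, a rotation vector about the tool's x, y, z in degrees. A call has 1 to 10 rows; each row is the pose to reach, as a shift and turn from the pose commanded when the call began, along the tool's axes at that moment; what a row does not reach only later rows make up. A row lasts 1/8 s, in which the tool goes at most 62.5 mm and 10.7 degrees, less where a joint would pass 70% of its speed; a pose out of reach is approached as far as the arm can. A call with a gripper value outside its range is refused whole. The fingers move at their own pace and stop on an object; the grip force is fixed at half the most. Time passes only in rows, so rows that repeat a pose let the fingers close. It gives the time, the measured TCP pose, the force, the opening and the grip force at its end, in the units of the state.
- status.get_obs(): the state, without advancing time (a new reading comes with each control period).
- camera(name): name is "scene" or "top" or "wrist"; returns a dict with "frame" (400x640x3 uint8, blue, green, red), "depth" (400x640 float32, m along the optical axis (not along the pixel's ray), 0 where there is no reading), "fx", "fy", "cx", "cy" (pixels), "extrinsics" (4x4, takes a point from camera to world coordinates); the wrist camera has in their place "hand_eye" (4x4, takes a point from camera to tool coordinates, whose origin is the TCP and whose axes are the flange's). Camera axes: x right, y down, z forward; pixel columns grow to the right and rows downward; lengths in m; the calibration is good to about 2 mm. The wrist camera is an equidistant fisheye: a pixel r from the principal point sees the ray r / f radians off the axis. A picture is of the moment at which its call begins: read the wrist's pose just before it.
- ctrl.hand_in(): hands the job in; it is judged then, once.
The state is a dict: "time_s": time; "q": joint angles; "dq": joint speeds; "joint_efforts": joint torques, N m; "eef_pos": TCP position; "eef_rot": TCP orientation; "wrist_force": force on the tool from outside, world axes, zero at the start; "torque": the same for the moment, N m; "opening": opening from 0.0 (shut) to 1.0 (fully open); "grasp_force": force on a finger pad.
Only numpy, scipy, OpenCV 4.12 (cv2) and the standard library are available. Lean on these libraries where they do the work, as an engineer would, in place of code of your own. Each camera call takes 0.05 s, during which the arm holds its last target. There are 200 camera calls.

## Working session

There is one attempt and no reset: what is moved stays moved. The work goes in short steps, Python scripts to look and compute and a shell command to move; the robot and the scene stay as the last step left them, time stands still between calls to the robot, and variables do not carry over. Pictures are saved under pics/ and viewed, at most 12 in all, crops included, and the job is handed in when it is done.

```bash
mkdir -p pics
cat > h.py <<'E'
import numpy as np, cv2
from bench import status, camera, ctrl
from scipy.spatial.transform import Rotation as R
def T(o=None):
    o=o or status.get_obs(); q=o["eef_rot"]; M=np.eye(4)
    M[:3,:3]=R.from_quat([q[1],q[2],q[3],q[0]]).as_matrix(); M[:3,3]=o["eef_pos"]; return M
def cloud(c):
    "world points for each pixel of scene/top"
    v,u=np.mgrid[:400,:640]; d=c["depth"]
    p=np.stack([(u-c["cx"])/c["fx"]*d,(v-c["cy"])/c["fy"]*d,d],-1)
    E=np.array(c["extrinsics"]); return p@E[:3,:3].T+E[:3,3]
E
python3 - <<'E'
from h import *
import pickle
o=status.get_obs(); print(o)
cs={n:camera(n) for n in ("scene","top")}
pickle.dump(cs,open("c0.pkl","wb"))
for n,c in cs.items():
    cv2.imwrite(f"pics/{n}0.png",c["frame"]); print(n,c["fx"],c["cx"],c["cy"],np.round(c["extrinsics"],3).tolist(),(c["depth"]>0).mean())
E
```

```text
{'time_s': 0.0, 'q': array([-1.35633049e+00,  1.81564289e-01,  1.60800627e+00, -2.62242164e-06,
        1.35384987e+00, -2.06290853e-01]), 'dq': array([ 0.00282302, -0.00186687,  0.00067691, -0.00041326,  0.00026872,
        0.00061868]), 'joint_efforts': array([-1.70199360e-05, -4.44870329e+01, -3.51337481e+01, -2.40738136e-04,
        9.10613453e-03, -1.31189856e-05]), 'eef_pos': array([ 0.23474199, -0.52420878,  0.19537201]), 'eef_rot': array([-9.13874962e-04,  9.77951508e-01,  2.08830106e-01, -5.01570268e-06]), 'wrist_force': array([-0.59602318, -0.16277775, -0.85323772]), 'torque': array([-0.00343192,  0.05978544, -0.03008189]), 'grasp_force': 0.0, 'opening': 0.9992715168148747}
scene 403.43127839355026 323.3578789452331 199.1037861313234 [[0.551, 0.701, -0.452, 1.137], [0.834, -0.458, 0.306, -0.433], [0.007, -0.546, -0.838, 1.16], [0.0, 0.0, 0.0, 1.0]] 0.99597265625
top 413.16090189236064 318.80608702917687 199.96925739046873 [[-0.022, -0.99, 0.142, 0.465], [-1.0, 0.023, 0.006, -0.059], [-0.009, -0.142, -0.99, 1.185], [0.0, 0.0, 0.0, 1.0]] 0.9957578125
```

View pics/scene0.png

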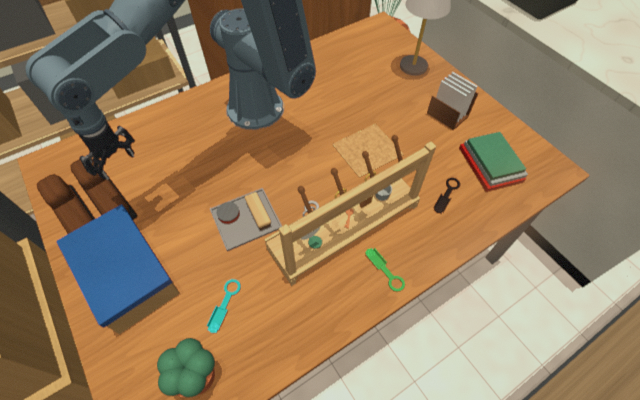

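View pics/top0.png

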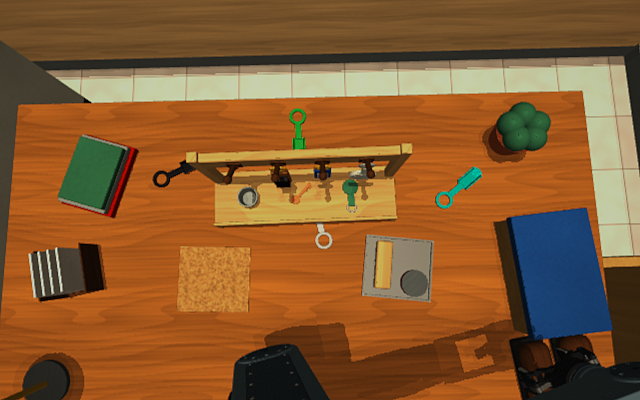

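The scene view shows the rail with four pegs, the mat at (367,148) and the tray at (243,218). In the top view the eye candidates are silver (323,240), black (162,178), green (297,117) and cyan (443,200). Silver fits: it is bare steel, its blade is under the shelf and its eye is in front. The leftmost peg at (231,172) looks empty. I'll confirm both in one enlarged crop and measure at the same time.

Run:
```python
from h import *
import pickle
cs=pickle.load(open("c0.pkl","rb"))
t=cs["top"]; P=cloud(t); f=t["frame"]
cv2.imwrite("pics/crop0.png",cv2.resize(f[140:260,180:420],(800,400),interpolation=cv2.INTER_CUBIC))
hsv=cv2.cvtColor(f,cv2.COLOR_BGR2HSV)
# eye: low-sat bright pixels near (323,240)
m=np.zeros((400,640),bool); m[224:252,308:340]=1
m&=(hsv[...,1]<70)&(hsv[...,2]>110)
v,u=np.nonzero(m); print("silver n",m.sum(),"z",np.percentile(P[m][:,2],[10,50,90]))
ring=m.copy(); ring[:229]=0
(cx,cy),r=cv2.minEnclosingCircle(np.argwhere(ring)[:,::-1].astype(np.float32)); print("eye px",cx,cy,r)
def ray(c,u,v,z):
    d=np.array([(u-c["cx"])/c["fx"],(v-c["cy"])/c["fy"],1]);E=np.array(c["extrinsics"]);w=E[:3,:3]@d
    return E[:3,3]+w*(z-E[2,3])/w[2]
e=ray(t,cx,cy,.008); print("eye",e)
n=m.copy(); n[229:]=0; print("neck",np.argwhere(n).mean(0)[::-1], ray(t,*np.argwhere(n).mean(0)[::-1],.008), n.sum())
# mat
mm=np.zeros_like(m); mm[250:308,182:246]=1
print("mat z",np.median(P[mm][:,2]))
g=cv2.Laplacian(f,cv2.CV_32F); 
for a,b in((179,247),(250,247),(250,311),(178,311)): print("matcorner",ray(t,a,b,.004))
# rail: shelf front lip pts and bar top
for (u,v) in((215,223),(396,217),(187,157),(411,150),(187,163),(411,157)):
    print("rail",u,v,P[v-1:v+3,u-2:u+3].reshape(-1,3).mean(0).round(3),P[v,u].round(3))
# bar top plane: pts with z .29-.31
b=(abs(P[...,2]-.30)<.008)&(P[...,0]>.4); b[:,:185]=0;b[:,415:]=0
q=P[b]; print("bar",len(q),q.mean(0),q.min(0),q.max(0)); w,V=np.linalg.eigh(np.cov(q[:,:2].T)); print("dir",V[:,1])
s=(abs(P[...,2]-.058)<.006);s[:,:200]=0;s[:,410:]=0; s[:170]=0
q=P[s]; print("shelf",len(q),q.mean(0),q.min(0),q.max(0))
# pegs: dark points above z .27
pg=(P[...,2]>.275)&(hsv[...,2]<110)&(P[...,0]>.5)&(P[...,0]<.8)&(abs(P[...,1])<.35); 
n,l,st,c=cv2.connectedComponentsWithStats(pg.astype(np.uint8))
for i in range(1,n):
    if st[i,4]>8: q=P[l==i]; k=q[:,2].argmax(); print("peg",c[i],st[i,4],"top",q[k],"mean",q.mean(0))
```

```text
silver n 163 z [0.00598579 0.00913382 0.0123041 ]
eye px 323.0 238.0 10.295730590820312
eye [ 0.52401484 -0.061923    0.008     ]
neck [319.79310345 225.96551724] [ 0.55844088 -0.05358091  0.008     ] 29
mat z 0.005827694621859836
matcorner [0.5078716  0.34899197 0.004     ]
matcorner [0.50335443 0.14636534 0.004     ]
matcorner [0.32612443 0.14607921 0.004     ]
matcorner [0.33034208 0.34715958 0.004     ]
rail 215 223 [0.567 0.232 0.061] [0.568 0.231 0.068]
rail 396 217 [ 0.576 -0.268  0.029] [ 0.573 -0.261  0.071]
rail 187 157 [0.706 0.251 0.251] [0.691 0.231 0.311]
rail 411 150 [ 0.726 -0.285  0.187] [ 0.695 -0.257  0.31 ]
rail 187 163 [0.732 0.307 0.081] [0.751 0.33  0.009]
rail 411 157 [ 0.754 -0.325  0.001] [ 0.756 -0.326 -0.001]
bar 2235 [ 0.69419126 -0.01160753  0.30066088] [ 0.65737084 -0.25745645  0.29201644] [0.71178466 0.23258434 0.3077931 ]
dir [-0.01721125  0.99985188]
shelf 7223 [ 0.63602443 -0.00972555  0.05951239] [ 0.44276696 -0.26292979  0.05209609] [0.71520146 0.23841946 0.06399934]
peg [298.32297552 165.1346516 ] 1062 top [0.63662935 0.13796638 0.35039835] mean [ 0.66918074 -0.01103348  0.30405586]
```

View pics/crop0.png

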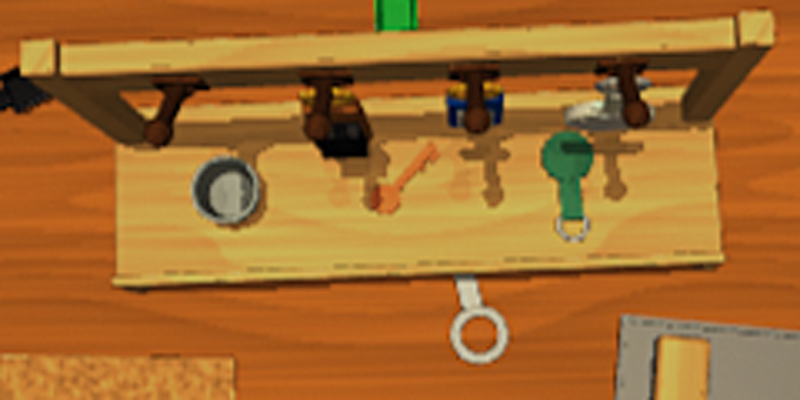

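The crop confirms the bare steel ring at about (324,240) in the top view, with its blade under the shelf. Peg 1, the leftmost, is bare, with its knob at about (228,179) and at y≈0.138. I'm moving above the eye to refine the position with the wrist camera.

```bash
python3 -m handwheel '[[[1,42,-30.8,0,0,0,10],[1,42,-30.8,0,0,0,10],[1,42,-30.8,0,0,0,10],[1,42,-30.8,0,0,0,10],[1,42,-30.8,0,0,0,10],[1,42,-30.8,0,0,0,10],[1,42,-30.8,0,0,0,10],[1,42,-30.8,0,0,0,10],[1,42,-30.8,0,0,0,10],[1,42,-30.8,0,0,0,10]]]'
cat >> h.py <<'E'
def wray(c,M,u,v,z):
    x,y=u-c["cx"],v-c["cy"]; r=np.hypot(x,y)+1e-9; th=r/c["fx"]
    d=np.array([x/r*np.sin(th),y/r*np.sin(th),np.cos(th)]); W=M@np.array(c["hand_eye"]); w=W[:3,:3]@d
    return W[:3,3]+w*(z-W[2,3])/w[2]
def wcloud(c,M):
    v,u=np.mgrid[:400,:640]; x,y=u-c["cx"],v-c["cy"]; r=np.hypot(x,y)+1e-9; th=r/c["fx"]; d=c["depth"]
    p=np.stack([x/r*np.tan(th)*d,y/r*np.tan(th)*d,d],-1); W=M@np.array(c["hand_eye"]); return p@W[:3,:3].T+W[:3,3]
E
python3 - <<'E'
from h import *
import pickle
M=T(); c=camera("wrist"); pickle.dump((M,c),open("w1.pkl","wb")); cv2.imwrite("pics/w1.png",c["frame"])
print(M.round(4),c["fx"],c["cx"],c["cy"],np.round(c["hand_eye"],3).tolist())
E
```

```text
time_s: 1.35
eef_pos: [0.4925, -0.0706, 0.1958]
eef_rot: [-0.0, 0.992, 0.124, -0.0]
wrist_force: [0.4, -0.1, 0.2]
opening: 1.0
grasp_force: 0.0
[[ 9.690e-01  2.470e-01 -9.000e-04  4.925e-01]
 [ 2.470e-01 -9.690e-01  4.000e-04 -7.060e-02]
 [-8.000e-04 -6.000e-04 -1.000e+00  1.958e-01]
 [ 0.000e+00  0.000e+00  0.000e+00  1.000e+00]] 309.70691628693146 317.22589741836606 198.86597077128116 [[0.001, -0.949, -0.315, 0.081], [1.0, 0.001, 0.0, 0.001], [0.0, -0.315, 0.949, -0.176], [0.0, 0.0, 0.0, 1.0]]
```

View pics/w1.png

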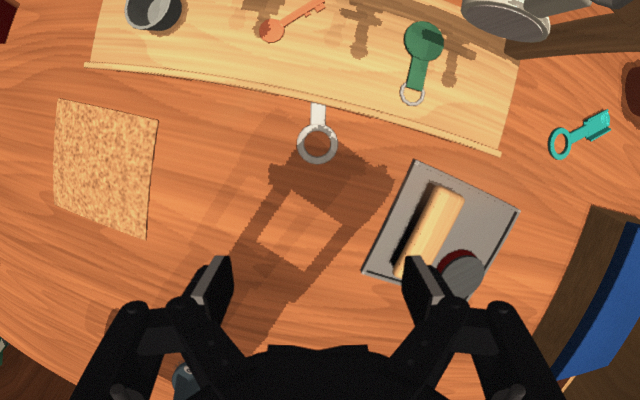

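The wrist view shows the ring at about (317,144), the neck at (318,113) and the shelf lip just beyond. The ring is clear of the shelf.

Run:
```python
from h import *
import pickle
M,c=pickle.load(open("w1.pkl","rb")); P=wcloud(c,M)
f=c["frame"]; hsv=cv2.cvtColor(f,cv2.COLOR_BGR2HSV)
m=(hsv[...,1]<60)&(hsv[...,2]>60); m[:100]=0;m[168:]=0;m[:,:290]=0;m[:,345:]=0
for a in(0,1):
    k=m.copy(); k[:124]=0
    v,u=np.nonzero(k)
    (cx,cy),r=cv2.minEnclosingCircle(np.stack([u,v],1).astype(np.float32))
print("ring px",cx,cy,r,"eye",wray(c,M,cx,cy,.008),"depth z",np.percentile(P[k][:,2],[20,50,80]))
q=np.array([wray(c,M,a,b,.008) for a,b in zip(u,v)]); print("ext",q.min(0),q.max(0),(q.min(0)+q.max(0))/2)
n=m.copy(); n[122:]=0; v,u=np.nonzero(n); print("neck",u.mean(),v.mean(),len(u),wray(c,M,u.mean(),v.mean(),.007), P[n].mean(0))
# two-view height: intersect top-view ray and wrist ray for eye
t=pickle.load(open("c0.pkl","rb"))["top"]; E=np.array(t["extrinsics"])
A=E[:3,3]; a=E[:3,:3]@np.array([(323.7-t["cx"])/t["fx"],(240.3-t["cy"])/t["fy"],1])
B=(M@np.array(c["hand_eye"]))[:3,3]; b=wray(c,M,cx,cy,0)-B
s=np.linalg.lstsq(np.stack([a,-b],1),B-A,rcond=None)[0]; print("tri",A+a*s[0],B+b*s[1])
# lip edge near
for (uu,vv) in((200,82),(300,100),(400,125)):
    for d in range(-6,9,2): print(uu,vv+d,P[vv+d,uu].round(3),end=' ')
    print()
for uu,vv in((58,99),(158,121),(146,239),(53,209)): print("mat",wray(c,M,uu,vv,.004).round(4))
```

```text
ring px 316.7515563964844 143.00831604003906 20.343547821044922 eye [ 0.52090021 -0.06329967  0.008     ] depth z [0.0059798  0.00663203 0.00731114]
ext [ 0.49690397 -0.08720087  0.008     ] [ 0.54493571 -0.03979621  0.008     ] [ 0.52091984 -0.06349854  0.008     ]
neck 317.4749034749035 112.32432432432432 259 [ 0.55634098 -0.05511031  0.007     ] [ 0.55634049 -0.05512712  0.0075558 ]
tri [ 0.51830495 -0.06383142 -0.01074078] [ 0.51831836 -0.06391616 -0.01073984]
200 76 [0.57  0.071 0.066] 200 78 [0.568 0.07  0.067] 200 80 [ 0.565  0.097 -0.001] 200 82 [ 0.562  0.096 -0.002] 200 84 [ 0.56   0.096 -0.002] 200 86 [ 0.557  0.096 -0.002] 200 88 [ 0.555  0.094 -0.001] 200 90 [ 0.552  0.094 -0.003] 
300 94 [ 0.572 -0.034  0.068] 300 96 [ 0.57  -0.034  0.067] 300 98 [ 0.568 -0.034  0.066] 300 100 [ 0.565 -0.031 -0.002] 300 102 [ 0.563 -0.032 -0.003] 300 104 [ 0.561 -0.033 -0.001] 300 106 [ 0.558 -0.033 -0.001] 300 108 [ 0.556 -0.034 -0.   ] 
400 119 [ 0.575 -0.135  0.068] 400 121 [ 0.573 -0.136  0.066] 400 123 [ 0.571 -0.137  0.067] 400 125 [ 0.569 -0.138  0.066] 400 127 [ 0.566 -0.157 -0.   ] 400 129 [ 0.564 -0.158 -0.002] 400 131 [ 0.561 -0.159 -0.002] 400 133 [ 0.559 -0.159 -0.001] 
mat [0.5097 0.3406 0.004 ]
mat [0.504  0.1437 0.004 ]
mat [0.3289 0.1485 0.004 ]
mat [0.3227 0.3516 0.004 ]
```

Eye at (0.521,-0.0635), depth height about 7 mm, neck direction about 13°, lip at x≈0.568, all consistent with the text. I'll descend over the ring, grip it and draw it out.

```bash
python3 -m handwheel '[[[1,2.7,0,6,0,0,-1],[1,2.7,0,12,0,0,-1],[1,2.7,0,16,0,0,-1],[1,2.7,0,18.5,0,0,-1],[1,2.7,0,19.5,0,0,-1],[1,2.7,0,19.5,0,0,-1],[-1,2.7,0,19.5,0,0,-1],[-1,2.7,0,19.5,0,0,-1],[-1,2.7,0,19.5,0,0,-1],[-1,2.7,0,19.5,0,0,-1]]]'
python3 -m handwheel '[[[-1,0,0,0,0,0,0],[-1,0,0,0,0,0,0]]]'
```

```text
time_s: 2.65
eef_pos: [0.5189, -0.0655, 0.0017]
eef_rot: [0.0, 0.991, 0.132, 0.0]
wrist_force: [0.6, 0.3, -0.2]
opening: 0.141
grasp_force: 0.0
time_s: 2.9
eef_pos: [0.5186, -0.0655, 0.0013]
eef_rot: [-0.0, 0.991, 0.132, -0.0]
wrist_force: [-0.0, 0.8, 0.4]
opening: 0.003
grasp_force: 0.0
```

The fingers shut completely, so the ring was missed or slipped. Looking.

```bash
python3 -m handwheel '[[[-1,0,0,-12,0,0,0],[-1,0,0,-12,0,0,0],[-1,-3,0,-12,0,0,0],[1,-3,0,-12,0,0,0],[1,-3,0,-12,0,0,0],[1,-3,0,-12,0,0,0]]]'
cat >> h.py <<'E'
def silver(z=.008,box=(60,210,200,430)):
    M=T(); c=camera("wrist"); P=wcloud(c,M); f=c["frame"]; hsv=cv2.cvtColor(f,cv2.COLOR_BGR2HSV)
    m=(hsv[...,1]<60)&(hsv[...,2]>60)&(P[...,2]<.03); b=np.zeros_like(m); a=box; b[a[0]:a[1],a[2]:a[3]]=1
    return M,c,P,m&b
E
python3 - <<'E'
from h import *
import pickle
M,c,P,m=silver(); pickle.dump((M,c),open("w2.pkl","wb")); cv2.imwrite("pics/w2.png",c["frame"])
n,l,s,ce=cv2.connectedComponentsWithStats(m.astype(np.uint8))
for i in range(1,n):
    if s[i,4]>100: q=P[l==i]; print(s[i],q.min(0).round(4),q.max(0).round(4))
E
```

```text
time_s: 3.65
eef_pos: [0.4898, -0.0732, 0.1207]
eef_rot: [-0.0, 0.991, 0.132, -0.0]
wrist_force: [-0.3, -0.1, 1.1]
opening: 0.636
grasp_force: 0.0
[ 290   99   51   77 1557] [ 0.4962 -0.0873  0.0029] [ 0.5671 -0.0394  0.0097]
[418 190  12  20 127] [ 0.4924 -0.1946  0.0023] [ 0.5148 -0.1801  0.0127]
```

View pics/w2.png

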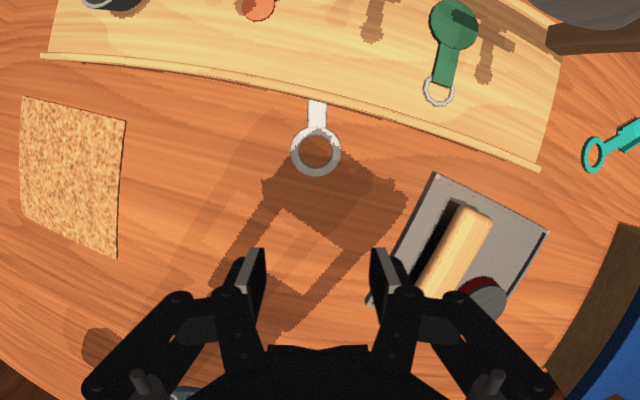

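The ring hasn't moved: it is at (317,150), and the extents match the first measurement. The half-open tips passed above it, so I'll grip again lower.

```bash
python3 -m handwheel '[[[1,3.1,0.1,6,0,0,0],[1,3.1,0.1,10,0,0,0],[1,3.1,0.1,12,0,0,0],[1,3.1,0.1,12.6,0,0,0],[1,3.1,0.1,12.6,0,0,0],[-1,3.1,0.1,12.6,0,0,0],[-1,3.1,0.1,12.6,0,0,0],[-1,3.1,0.1,12.6,0,0,0],[-1,3.1,0.1,12.6,0,0,0]]]'
```

```text
time_s: 4.82
eef_pos: [0.52, -0.0663, -0.0044]
eef_rot: [0.0, 0.991, 0.131, 0.0]
wrist_force: [0.5, -0.3, -0.5]
opening: 0.144
grasp_force: 0.0
```

```bash
python3 -m handwheel '[[[-1,0,0,0,0,0,0]]]'
python3 - <<'E'
from h import *
M,c,P,m=silver(); f=c["frame"]
cv2.imwrite("pics/w3.png",cv2.resize(f[60:360,120:520],(800,600)))
print(T()[:3,3])
E
```

```text
time_s: 4.95
eef_pos: [0.5199, -0.0663, -0.0046]
eef_rot: [0.0, 0.991, 0.131, 0.0]
wrist_force: [-0.2, -0.4, -0.1]
opening: 0.001
grasp_force: 0.0
[ 0.5198737  -0.06628774 -0.00466456]
```

View pics/w3.png

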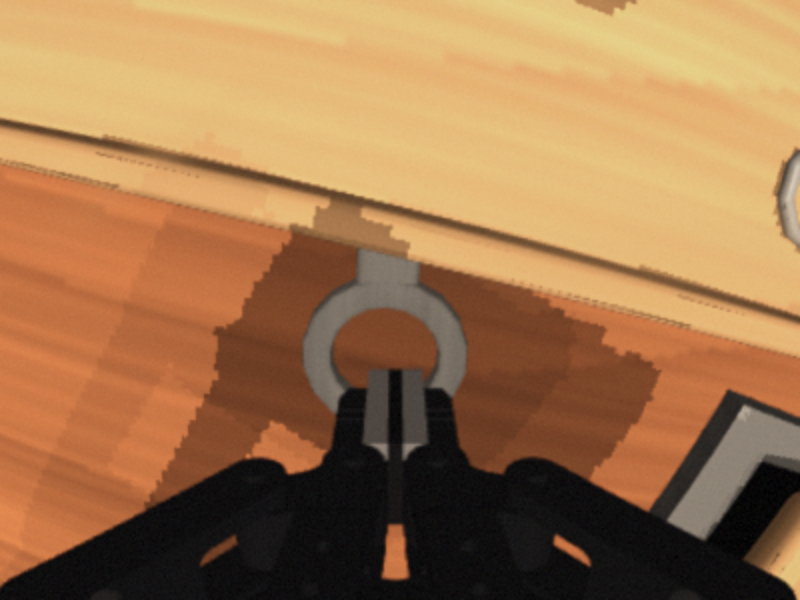

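The shut fingers are over the ring's near part: tips at crop (395,370), ring centre at crop (385,355). I'll check the tips' real place with the depth image.

Run:
```python
from h import *
M,c,P,m=silver(); H=np.linalg.inv(M)
p=np.linalg.inv(np.array(c["hand_eye"]))[:3,3]; th=np.arctan2(np.hypot(*p[:2]),p[2]); k=c["fx"]*th/np.hypot(*p[:2]); print("TCP px",c["cx"]+k*p[0],c["cy"]+k*p[1])
for v in range(205,300,5):
    Q=P[v,312]; L=H[:3,:3]@Q+H[:3,3]; Q2=P[v,322]; L2=H[:3,:3]@Q2+H[:3,3]; print(v,c["depth"][v,312].round(4),"tool",L.round(4),L2.round(4),"z",Q[2].round(4))
t=c["depth"]; print("table z",np.median(P[200:230,140:200][...,2]),"ring z",P[:,:,2][215:240,278:284].round(3).min(),P[230,278],P[230,345],P[203,313])
```

```text
TCP px 316.1273811626641 232.59306066004183
205 0.1756 tool [ 0.0221 -0.0023 -0.0107] [ 0.0225  0.0034 -0.0118] z 0.0061
210 0.175 tool [ 0.0196 -0.0023 -0.0122] [ 0.0193  0.0034 -0.0113] z 0.0075
215 0.1848 tool [ 0.0134 -0.0024 -0.004 ] [ 0.0128  0.0036 -0.0025] z -0.0007
220 0.1855 tool [ 0.0103 -0.0025 -0.0043] [ 0.0097  0.0036 -0.003 ] z -0.0004
225 0.1882 tool [ 0.0063 -0.0025 -0.0027] [ 0.0067  0.0036 -0.0035] z -0.002
230 0.1882 tool [ 0.0034 -0.0025 -0.0037] [ 0.0033  0.0036 -0.0033] z -0.001
235 0.1896 tool [-0.0001 -0.0025 -0.0033] [ 0.0002  0.0036 -0.004 ] z -0.0013
240 0.191 tool [-0.0037 -0.0026 -0.0031] [-0.0032  0.0036 -0.0039] z -0.0016
245 0.1542 tool [ 0.0102 -0.0019 -0.0373] [ 0.0103  0.0031 -0.0375] z 0.0326
250 0.1484 tool [ 0.0105 -0.0018 -0.0433] [ 0.0109  0.003  -0.044 ] z 0.0387
255 0.1421 tool [ 0.0112 -0.0017 -0.0496] [ 0.011   0.0029 -0.0492] z 0.045
260 0.1384 tool [ 0.0108 -0.0017 -0.0537] [ 0.011   0.0028 -0.0539] z 0.049
265 0.1348 tool [ 0.0105 -0.0016 -0.0576] [ 0.0105  0.0028 -0.0575] z 0.053
270 0.1305 tool [ 0.0107 -0.0016 -0.0621] [ 0.011   0.0027 -0.0627] z 0.0575
275 0.1259 tool [ 0.0111 -0.0015 -0.0668] [ 0.0102  0.0027 -0.0655] z 0.0621
280 0.1238 tool [ 0.0102 -0.0014 -0.0693] [ 0.0106  0.0026 -0.0698] z 0.0646
285 0.1232 tool [ 0.0085 -0.0014 -0.0705] [ 0.009   0.0026 -0.0712] z 0.0658
290 0.1143 tool [ 0.0118 -0.0013 -0.0787] [ 0.0119  0.0025 -0.0789] z 0.0741
295 0.1142 tool [ 0.01   -0.0013 -0.0795] [ 0.0099  0.0025 -0.0794] z 0.0749
table z -0.0012142946796999676 ring z 0.005 [ 0.52087749 -0.04301443  0.00736436] [ 0.53091347 -0.08081125  0.00680452] [ 0.54218514 -0.05849121  0.00685698]
```

The depth and the occlusion agree: the fingertips sit about 35 mm behind the reported TCP, as the ring hole is visible where the tips should be. I'll use that offset: open, go lower while watching the force, and close.

```bash
python3 -m handwheel '[[[1,0,0.2,0,0,0,0],[1,0,0.2,0,0,0,0],[1,0,0.2,0,0,0,0],[1,0,0.2,1.5,0,0,0],[1,0,0.2,3,0,0,0],[1,0,0.2,3,0,0,0]]]'
python3 -m handwheel '[[[-1,0,0,0,0,0,0],[-1,0,0,0,0,0,0],[-1,0,0,0,0,0,0],[-1,0,0,0,0,0,0],[-1,0,0,0,0,0,0]]]'
```

```text
time_s: 5.8
eef_pos: [0.5185, -0.0675, -0.0369]
eef_rot: [-0.001, 0.991, 0.131, -0.002]
wrist_force: [-0.4, -0.8, -0.3]
opening: 1.0
grasp_force: 0.0
time_s: 6.42
eef_pos: [0.5207, -0.0682, -0.0334]
eef_rot: [0.0, 0.991, 0.132, 0.0]
wrist_force: [-4.5, 1.2, 9.9]
opening: 0.54
grasp_force: 59.9
```

The ring is gripped (46 mm opening, 60 N). Drawing it out straight towards the robot.

```bash
python3 -m handwheel '[[[-1,0,0,-0.4,0,0,0],[-1,-2,-0.5,-0.5,0,0,0],[-1,-4,-1,-0.5,0,0,0],[-1,-6,-1.6,-0.5,0,0,0],[-1,-8,-2.1,-0.5,0,0,0],[-1,-10,-2.7,-0.5,0,0,0],[-1,-12.5,-3.3,-0.5,0,0,0],[-1,-12.5,-3.3,-0.2,0,0,0],[1,-12.5,-3.3,-0.2,0,0,0],[1,-12.5,-3.3,-0.2,0,0,0]]]'
python3 -m handwheel '[[[1,0,0,0,0,0,0],[1,0,0,-6,0,0,0],[1,0,0,-12,0,0,0],[1,0,0,-12,0,0,0]]]'
python3 - <<'E'
from h import *
M,c,P,m=silver(box=(30,230,150,480)); cv2.imwrite("pics/w4.png",c["frame"])
n,l,s,ce=cv2.connectedComponentsWithStats(m.astype(np.uint8))
for i in range(1,n):
    if s[i,4]>100: q=P[l==i]; print(s[i],q.min(0).round(4),q.max(0).round(4),"mean",q.mean(0).round(4)); w,V=np.linalg.eigh(np.cov(q[:,:2].T)); print(V[:,1])
E
```

```text
time_s: 7.68
eef_pos: [0.3926, -0.0694, -0.0323]
eef_rot: [0.0, 0.991, 0.132, 0.001]
wrist_force: [0.0, -0.1, 0.2]
opening: 0.936
grasp_force: 0.0
time_s: 8.18
eef_pos: [0.3953, -0.0708, 0.0922]
eef_rot: [0.003, 0.991, 0.132, 0.004]
wrist_force: [1.1, 0.2, -0.6]
opening: 0.999
grasp_force: 0.0
[ 287   37   54  184 5675] [ 3.68e-01 -9.32e-02  1.00e-04] [ 0.5268 -0.0182  0.0139] mean [ 0.4593 -0.0508  0.0053]
[-0.96449243 -0.2641105 ]
[ 412   86   68  144 3189] [ 0.3853 -0.2095  0.0009] [ 0.5324 -0.1668  0.0129] mean [ 0.4493 -0.1896  0.0055]
[-0.99798683  0.06342147]
```

View pics/w4.png

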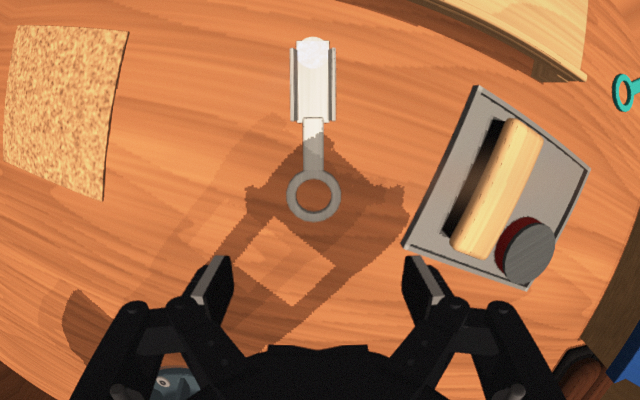

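The shoehorn is fully out: eye at (314,195), blade up to (313,45). It lies at a 15° yaw, with the eye at world (0.393,-0.069). I'll take it by the neck, 45 mm from the eye.

```bash
python3 -m handwheel '[[[1,4.4,-0.2,6,0,0,0],[1,4.4,-0.2,10,0,0,0],[1,4.4,-0.2,12,0,0,0],[1,4.4,-0.2,12,0,0,0],[-1,4.4,-0.2,12,0,0,0],[-1,4.4,-0.2,12,0,0,0],[-1,4.4,-0.2,12,0,0,0],[-1,4.4,-0.2,12,0,0,0],[-1,4.4,-0.2,12,0,0,0],[-1,4.4,-0.2,12,0,0,0]]]'
python3 -m handwheel '[[[-1,0,0,0,0,0,0],[-1,0,0,-2,0,0,0],[-1,0,0,-6,0,0,0],[-1,0,0,-6,0,0,0]]]'
```

```text
time_s: 9.48
eef_pos: [0.4338, -0.0559, -0.0317]
eef_rot: [0.0, 0.991, 0.131, 0.001]
wrist_force: [-2.3, -0.9, 8.2]
opening: 0.178
grasp_force: 58.5
time_s: 9.98
eef_pos: [0.4356, -0.0566, 0.0299]
eef_rot: [0.002, 0.991, 0.132, 0.003]
wrist_force: [-0.1, -0.7, -1.7]
opening: 0.177
grasp_force: 59.1
```

Neck held. Now lifting it over to the mat and turning it so that the eye points away from the robot.

```bash
python3 -m handwheel '[[[-1,0,0,-3,0,0,0],[-1,7.4,-29.4,-4,0,0,-100],[-1,7.4,-29.4,-4,0,0,-100],[-1,7.4,-29.4,-4,0,0,-100],[-1,7.4,-29.4,-4,0,0,-100],[-1,7.4,-29.4,-4,0,0,-100],[-1,7.4,-29.4,-4,0,0,-100],[-1,7.4,-29.4,-4,0,0,-100],[-1,7.4,-29.4,-4,0,0,-100],[-1,7.4,-29.4,-4,0,0,-100]]]'
python3 -m handwheel '[[[-1,0,0,0,0,0,-65],[-1,0,0,0,0,0,-65],[-1,0,0,0,0,0,-65],[-1,0,0,0,0,0,-65],[-1,0,0,0,0,0,-65],[-1,0,0,0,0,0,-65],[-1,0,0,0,0,0,-65],[-1,0,0,0,0,0,-65]]]'
python3 -c "from h import *; print(T().round(3), status.get_obs()['q'])"
```

```text
time_s: 11.22
eef_pos: [0.4268, 0.2474, 0.0658]
eef_rot: [-0.001, 0.558, 0.83, -0.001]
wrist_force: [-0.3, 0.3, -1.5]
opening: 0.178
grasp_force: 59.2
time_s: 12.22
eef_pos: [0.4274, 0.2474, 0.0666]
eef_rot: [-0.001, 0.03, 1.0, -0.0]
wrist_force: [-0.4, -0.4, -1.7]
opening: 0.176
grasp_force: 59.2
[[-0.998  0.059 -0.001  0.427]
 [ 0.059  0.998 -0.     0.247]
 [ 0.001 -0.    -1.     0.067]
 [ 0.     0.     0.     1.   ]] [ 2.83942882e-01  1.65448536e-01  1.91379897e+00 -1.78340061e-05
  1.06348535e+00 -1.22748013e+00]
```

```bash
python3 -m handwheel '[[[-1,0,0,4,0,0,0],[-1,0,0,7,0,0,0],[-1,0,0,8.5,0,0,0],[-1,0,0,9.3,0,0,0],[-1,0,0,9.3,0,0,0],[1,0,0,9.3,0,0,0],[1,0,0,9.3,0,0,0],[1,0,0,9.3,0,0,0],[1,0,0,9.3,0,0,0]]]'
python3 -m handwheel '[[[1,0,0,-3,0,0,0],[1,0,0,-9,0,0,0],[1,4,0,-11,0,0,0],[1,8,0,-11,0,0,0],[1,8,0,-11,0,0,0],[1,8,0,-11,0,0,0]]]'
python3 - <<'E'
from h import *
import pickle
M,c,P,m=silver(box=(0,400,0,640)); pickle.dump((M,c),open("w5.pkl","wb")); cv2.imwrite("pics/w5.png",c["frame"])
print(M.round(4))
m&=(abs(P[...,0]-.417)<.12)&(abs(P[...,1]-.246)<.12)&(P[...,2]>0)
n,l,s,ce=cv2.connectedComponentsWithStats(m.astype(np.uint8))
for i in range(1,n):
    if s[i,4]>100: q=P[l==i]; print(s[i],q.min(0).round(4),q.max(0).round(4),"mean",q.mean(0).round(4)); w,V=np.linalg.eigh(np.cov(q[:,:2].T)); print(V[:,1])
E
```

```text
time_s: 13.35
eef_pos: [0.4281, 0.2477, -0.0254]
eef_rot: [0.0, 0.028, 1.0, 0.0]
wrist_force: [-0.6, -0.7, -0.0]
opening: 0.992
grasp_force: 0.0
time_s: 14.1
eef_pos: [0.3487, 0.2522, 0.0846]
eef_rot: [0.001, 0.028, 1.0, 0.0]
wrist_force: [0.3, -0.2, 0.1]
opening: 1.001
grasp_force: 0.0
[[-9.985e-01  5.560e-02  1.200e-03  3.487e-01]
 [ 5.560e-02  9.985e-01  3.000e-04  2.522e-01]
 [-1.200e-03  4.000e-04 -1.000e+00  8.460e-02]
 [ 0.000e+00  0.000e+00  0.000e+00  1.000e+00]]
[ 294  176   47  153 4611] [0.3321 0.2211 0.0031] [0.4953 0.27   0.018 ] mean [0.3961 0.2491 0.0091]
[-0.99833219  0.05773068]
```

View pics/w5.png

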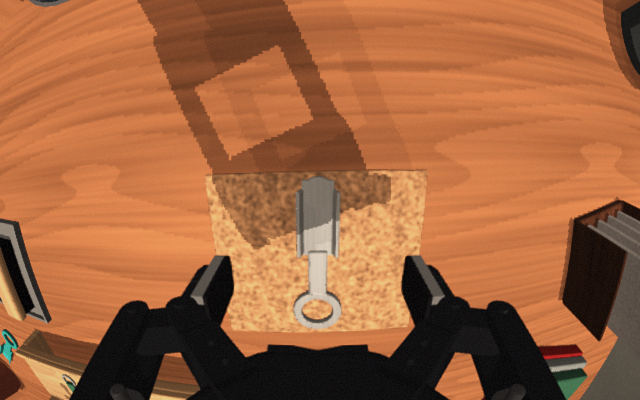

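The shoehorn lies flat and released on the mat, with the eye ring at (317,310) and the blade at (318,215). Step 1 is done. The eye is at world (0.470,0.2455), and I'll grip the blade 88 mm from it.

```bash
python3 -m handwheel '[[[1,-3.3,0,6,0,0,0],[1,-3.3,0,9,0,0,0],[1,-3.3,0,11.1,0,0,0],[1,-3.3,0,11.1,0,0,0],[-1,-3.3,0,11.1,0,0,0],[-1,-3.3,0,11.1,0,0,0],[-1,-3.3,0,11.1,0,0,0],[-1,-3.3,0,11.1,0,0,0],[-1,-3.3,0,11.1,0,0,0]]]'
python3 - <<'E'
from h import *
M=T(); print(M.round(4)); print("eye in tool",(np.linalg.inv(M)@np.array([.470,.2455,.008,1]))[:3].round(4))
E
```

```text
time_s: 15.28
eef_pos: [0.3819, 0.2506, -0.0252]
eef_rot: [0.001, 0.028, 1.0, 0.0]
wrist_force: [-2.2, -1.5, 8.4]
opening: 0.411
grasp_force: 58.8
[[-9.984e-01  5.570e-02  2.000e-03  3.819e-01]
 [ 5.570e-02  9.984e-01  6.000e-04  2.506e-01]
 [-2.000e-03  8.000e-04 -1.000e+00 -2.520e-02]
 [ 0.000e+00  0.000e+00  0.000e+00  1.000e+00]]
eye in tool [-0.0883 -0.0002 -0.033 ]
```

Blade gripped (35 mm opening). Lifting, and fitting the peg from the stored depth images of both cameras.

```bash
python3 -m handwheel '[[[-1,0,0,-3,0,0,0],[-1,0,0,-9,0,0,0],[-1,0,0,-15,0,0,0],[-1,0,0,-21,0,0,0],[-1,0,0,-21,0,0,0]]]'
python3 - <<'E'
from h import *
import pickle
cs=pickle.load(open("c0.pkl","rb"))
for n in("top","scene"):
    c=cs[n]; P=cloud(c); hsv=cv2.cvtColor(c["frame"],cv2.COLOR_BGR2HSV)
    k=(abs(P[...,1]-.138)<.03)&(P[...,0]>.60)&(P[...,0]<.678)&(P[...,2]>.275)&(P[...,2]<.365)&(hsv[...,2]<130)
    q=P[k]; print(n,len(q),"med y",np.median(q[:,1]))
    for lo in np.arange(.275,.36,.012):
        s=q[(q[:,2]>=lo)&(q[:,2]<lo+.012)]
        if len(s): print(lo.round(3),len(s),s.mean(0).round(4), s[:,0].min().round(4), s[:,0].max().round(4))
E
```

```text
time_s: 15.9
eef_pos: [0.3845, 0.2516, 0.1892]
eef_rot: [0.006, 0.028, 1.0, 0.002]
wrist_force: [0.8, 0.0, -1.9]
opening: 0.408
grasp_force: 60.8
top 130 med y 0.13484523135387072
0.275 7 [0.6758 0.1327 0.2797] 0.6728 0.678
0.287 16 [0.672  0.1355 0.2933] 0.6658 0.6764
0.299 17 [0.663  0.1348 0.305 ] 0.6574 0.6693
0.311 15 [0.6546 0.1351 0.3164] 0.6443 0.66
0.323 13 [0.6473 0.1345 0.3274] 0.6332 0.6528
0.335 53 [0.634  0.1354 0.3431] 0.6258 0.6429
0.347 9 [0.6338 0.1375 0.3482] 0.6307 0.6371
scene 101 med y 0.1325086168577772
0.275 1 [0.6698 0.1312 0.284 ] 0.6698 0.6698
0.287 17 [0.6699 0.1333 0.2933] 0.6625 0.675
0.299 22 [0.6623 0.1333 0.3057] 0.6532 0.6713
0.311 19 [0.6526 0.1337 0.3179] 0.6457 0.6583
0.323 15 [0.6452 0.1329 0.3298] 0.6374 0.6513
0.335 26 [0.6387 0.1325 0.3414] 0.6303 0.6455
0.347 1 [0.6339 0.1335 0.3474] 0.6339 0.6339
```

The peg axis from both views has y≈0.135 and root about (0.681,0.135,0.270), tilted as described. Computing the rows.

```bash
cat >> h.py <<'E'
ROOT=np.array([.681,.135,.270]); A=np.array([-.5736*.99985,-.5736*.0172,.8192]); EYE=np.array([-.0883,0,-.033])
def goal(s,e,d=(0,0,0)):
    "row (cm, deg) in tool axes for eye at s (m) along peg, shoehorn x at elevation e deg"
    M=T(); e=np.radians(e); r=np.array([.99985,.0172,0]); up=np.array([0,0,1])
    xs=np.cos(e)*r+np.sin(e)*up; zs=-np.sin(e)*r+np.cos(e)*up
    G=np.stack([-xs,np.cross(-zs,-xs),-zs],1); p=ROOT+A*s+np.array(d)-G@EYE
    row=np.r_[M[:3,:3].T@(p-M[:3,3])*100, R.from_matrix(M[:3,:3].T@G).as_rotvec(degrees=True)]
    print(s,np.degrees(e).round(),d,"tcp",p.round(3),"row",row.round(1).tolist())
def eye(): M=T(); return (M[:3,:3]@EYE+M[:3,3]).round(4)
E
python3 -c "
from h import *
print(status.get_obs()['q']); goal(.12,35,(-.07,0,.02))"
```

```text
[ 3.20125814e-01 -8.89159775e-02  1.90270918e+00  4.01183566e-05
  1.31596096e+00 -1.19518405e+00]
0.12 35.0 (-0.07, 0, 0.02) tcp [0.489 0.133 0.311] row [-11.2, -11.2, -12.1, -1.1, -34.3, -4.1]
```

```bash
python3 -m handwheel '[[[-1,-4,-4,-8,-1,-17,-2],[-1,-11.2,-11.2,-12.1,-1,-34.3,-4],[-1,-11.2,-11.2,-12.1,-1,-34.3,-4],[-1,-11.2,-11.2,-12.1,-1,-34.3,-4],[-1,-11.2,-11.2,-12.1,-1,-34.3,-4],[-1,-11.2,-11.2,-12.1,-1,-34.3,-4],[-1,-11.2,-11.2,-12.1,-1,-34.3,-4]]]'
python3 - <<'E'
from h import *
import pickle
print("eye kin",eye()); goal(.12,35)
c=camera("scene"); pickle.dump((T(),c),open("s2.pkl","wb")); cv2.imwrite("pics/s2.png",cv2.resize(c["frame"][80:230,280:480],(800,600)))
P=cloud(c); hsv=cv2.cvtColor(c["frame"],cv2.COLOR_BGR2HSV); e=eye()
k=(np.linalg.norm(P-e,axis=2)<.04)&(hsv[...,1]<70); q=P[k]; print(k.sum(), q.min(0),q.max(0),q.mean(0))
E
```

```text
time_s: 16.77
eef_pos: [0.4861, 0.1328, 0.3033]
eef_rot: [0.294, -0.008, 0.956, 0.001]
wrist_force: [-0.8, -0.7, -1.9]
opening: 0.407
grasp_force: 60.9
eye kin [0.5406 0.134  0.3802]
0.12 35.0 (0, 0, 0) tcp [0.559 0.133 0.291] row [-5.3, -0.1, 5.1, -0.2, -0.8, 0.1]
92 [0.505579   0.10723994 0.36171471] [0.56567097 0.1525791  0.40074241] [0.53933943 0.13081473 0.3834398 ]
```

View pics/s2.png

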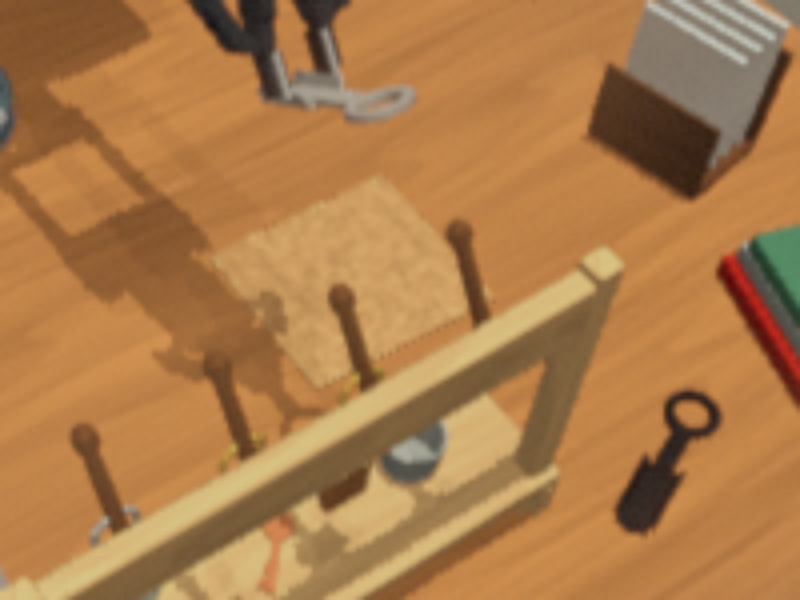

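The ring is held level with its hole facing the peg: ring at crop (383,103), free knob at (459,233). Kinematics and depth agree to about 3 mm. Moving over the knob and then down along the peg in steps.

```bash
python3 -m handwheel '[[[-1,-3,0,2.9,0,-0.8,0],[-1,-5.3,0,5.1,0,-0.8,0],[-1,-5.3,0,5.1,0,-0.8,0],[-1,-5.3,0,5.1,0,-0.8,0]]]'
python3 - <<'E'
from h import *
print("eye kin",eye()); goal(.12,35); goal(.04,35)
c=camera("scene"); cv2.imwrite("pics/s3.png",cv2.resize(c["frame"][80:200,320:480],(800,600)))
P=cloud(c); hsv=cv2.cvtColor(c["frame"],cv2.COLOR_BGR2HSV); e=eye()
k=(np.linalg.norm(P-e,axis=2)<.028)&(hsv[...,1]<70); q=P[k]; print(k.sum(), np.percentile(q,[3,50,97],axis=0).round(4).tolist())
E
```

```text
time_s: 17.32
eef_pos: [0.5585, 0.1336, 0.2912]
eef_rot: [0.301, -0.008, 0.954, 0.001]
wrist_force: [0.1, 0.9, -1.1]
opening: 0.411
grasp_force: 60.9
eye kin [0.6119 0.1348 0.3688]
0.12 35.0 (0, 0, 0) tcp [0.559 0.133 0.291] row [0.0, -0.1, 0.1, -0.2, -0.0, 0.1]
0.04 35.0 (0, 0, 0) tcp [0.605 0.134 0.225] row [0.0, -0.0, 8.1, -0.2, -0.0, 0.1]
85 [[0.59, 0.1121, 0.359], [0.6113, 0.1328, 0.3724], [0.6318, 0.152, 0.386]]
```

View pics/s3.png

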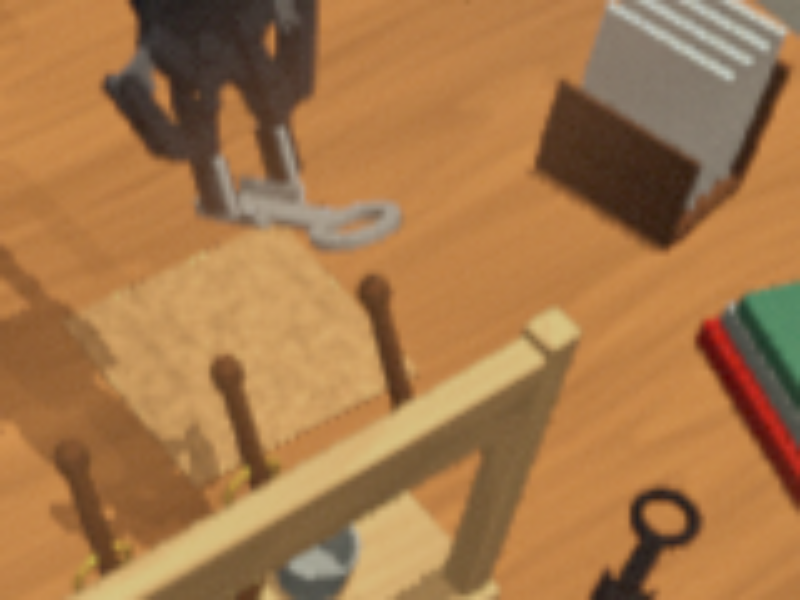

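The ring at (355,223) sits on the line of the peg's axis, above the knob at (375,293). Going down.

```bash
python3 -m handwheel '[[[-1,0,0,1.5,0,0,0],[-1,0,0,3,0,0,0],[-1,0,0,4,0,0,0],[-1,0,0,5,0,0,0],[-1,0,0,5,0,0,0]]]'
python3 -m handwheel '[[[-1,0,0,1,0,0,0],[-1,0,0,2,0,0,0],[-1,0,0,3,0,0,0],[-1,0,0,3.3,0,0,0],[-1,0,0,3.3,0,0,0]]]'
python3 -c "
from h import *
print(eye(),status.get_obs()['q']); [goal(.037,e,(-.000,0,0)) for e in (45,55,62)]"
```

```text
time_s: 18.0
eef_pos: [0.5876, 0.1333, 0.2498]
eef_rot: [0.301, -0.008, 0.954, 0.0]
wrist_force: [0.3, 0.1, -1.4]
opening: 0.405
grasp_force: 60.9
time_s: 18.62
eef_pos: [0.6067, 0.1336, 0.2237]
eef_rot: [0.301, -0.008, 0.954, 0.0]
wrist_force: [-0.0, 0.2, -1.7]
opening: 0.404
grasp_force: 60.9
[0.66   0.1347 0.3014] [ 0.03429365 -0.13338997  2.00551818 -0.02341818  0.65771411 -1.53856942]
0.037 45.0 (-0.0, 0, 0) tcp [0.621 0.134 0.215] row [-0.6, 0.0, 1.6, -0.3, -9.9, 0.0]
0.037 55.0 (-0.0, 0, 0) tcp [0.636 0.134 0.209] row [-1.6, 0.0, 2.9, -0.3, -19.9, 0.1]
0.037 62.0 (-0.0, 0, 0) tcp [0.647 0.134 0.207] row [-2.4, 0.0, 3.7, -0.2, -26.9, 0.1]
```

No contact force, and the eye is about 38 mm from the root. Tilting the shoehorn about the eye towards plumb before letting go.

```bash
python3 -m handwheel '[[[-1,-0.6,0,1.6,0,-9.9,0],[-1,-1.6,0,2.9,0,-19.9,0],[-1,-2.4,0,3.7,0,-26.9,0],[-1,-2.4,0,3.7,0,-26.9,0]]]'
python3 -c "
from h import *
print(eye(),(eye()-ROOT)@A,status.get_obs()['q']); goal(.037,62)
c=camera('scene'); cv2.imwrite('pics/s4.png',cv2.resize(c['frame'][80:240,320:480],(600,600)))"
```

```text
time_s: 19.12
eef_pos: [0.6368, 0.13, 0.2234]
eef_rot: [0.489, -0.009, 0.872, 0.003]
wrist_force: [-10.5, 1.6, -17.4]
opening: 0.406
grasp_force: 61.0
[0.6547 0.1307 0.3159] 0.052727120604000054 [ 0.02116942 -0.13334892  2.2488163  -0.73338926  0.0055402  -0.83976672]
0.037 62.0 (0, 0, 0) tcp [0.647 0.134 0.207] row [0.8, 0.4, 1.8, -0.0, -3.4, 0.3]
```

View pics/s4.png

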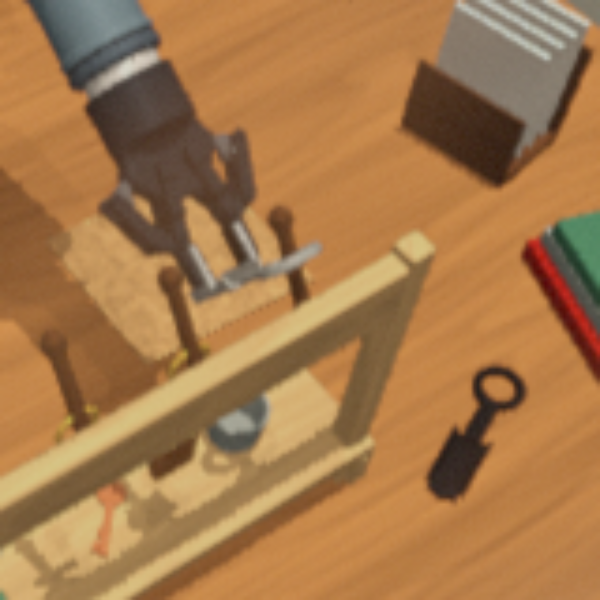

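The ring is threaded on the peg (peg through it at about (290,260)), but joint 5 reached its limit and force is building. I'll back off to a gentler tilt.

```bash
python3 -m handwheel '[[[-1,1.3,0.2,-1.3,0,10,0],[-1,1.3,0.2,-1.3,0,10,0],[-1,1.3,0.2,-1.3,0,10,0]]]'
python3 -c "
from h import *
print(eye(),(eye()-ROOT)@A,status.get_obs()['q']); [goal(.035,x) for x in(45,48,50)]"
```

```text
time_s: 19.55
eef_pos: [0.6239, 0.134, 0.2275]
eef_rot: [0.417, -0.011, 0.909, 0.005]
wrist_force: [-0.8, -1.9, -1.6]
opening: 0.404
grasp_force: 62.5
[0.6565 0.1347 0.3159] 0.05165533179600004 [ 0.02769658 -0.17574246  2.16327799 -0.01108857  0.29423211 -1.55715616]
0.035 45.0 (0, 0, 0) tcp [0.622 0.134 0.213] row [1.2, 0.0, 0.8, 0.3, 4.3, 0.2]
0.035 48.0 (0, 0, 0) tcp [0.626 0.134 0.211] row [1.1, 0.0, 1.3, 0.3, 1.3, 0.2]
0.035 50.0 (0, 0, 0) tcp [0.629 0.134 0.21 ] row [1.0, -0.0, 1.6, 0.3, -0.7, 0.2]
```

```bash
python3 -m handwheel '[[[-1,0.6,0,0.6,0,1,0],[-1,1.1,0,1.3,0,1,0],[-1,1.1,0,1.3,0,1,0],[-1,1.1,0,1.3,0,1,0]]]'
python3 -c "
from h import *
print(eye(),(eye()-ROOT)@A,status.get_obs()['q'])"
```

```text
time_s: 20.05
eef_pos: [0.6276, 0.132, 0.2108]
eef_rot: [0.41, -0.009, 0.912, 0.003]
wrist_force: [0.3, -0.3, -1.6]
opening: 0.406
grasp_force: 62.7
[0.6616 0.1327 0.2988] 0.03474182244000004 [ 0.02541762 -0.13555009  2.15886866 -0.01922477  0.27340333 -1.54926709]
```

Free of force with the eye at 35 mm from the root. Letting go and backing off along the tool.

```bash
python3 -m handwheel '[[[1,0,0,0,0,0,0],[1,0,0,0,0,0,0],[1,0,0,-1,0,0,0],[1,0,0,-4,0,0,0],[1,0,0,-9,0,0,0],[1,0,0,-14,0,0,0],[1,0,0,-14,0,0,0],[1,0,0,-14,0,0,0]]]'
python3 - <<'E'
from h import *
import pickle
cs=pickle.load(open("c0.pkl","rb"))
for n in("scene","top"):
    c=camera(n); f=c["frame"]; P=cloud(c); hsv=cv2.cvtColor(f,cv2.COLOR_BGR2HSV)
    if n=="scene": a=f[80:240,320:480]
    else: b=f[130:230,180:420]
    k=(hsv[...,1]<60)&(hsv[...,2]>60)&(abs(P[...,1]-.135)<.05)&(P[...,0]>.6)&(P[...,0]<.75)&(P[...,2]>.11)
    q=P[k]; print(n,k.sum(), np.percentile(q,[3,50,97],axis=0).round(3).tolist() if len(q) else '')
o=np.vstack([cv2.resize(b,(720,300)),np.hstack([cv2.resize(a,(300,300)),np.zeros((300,420,3),np.uint8)])])
cv2.imwrite("pics/end.png",o); print(T()[:3,3],status.get_obs()["opening"])
E
```

```text
time_s: 21.05
eef_pos: [0.5229, 0.1303, 0.3045]
eef_rot: [0.411, -0.009, 0.912, 0.004]
wrist_force: [-0.3, -0.9, -0.0]
opening: 0.999
grasp_force: 0.0
scene 32 [[0.669, 0.114, 0.29], [0.677, 0.129, 0.298], [0.681, 0.147, 0.301]]
top 185 [[0.647, 0.113, 0.15], [0.665, 0.133, 0.249], [0.678, 0.154, 0.302]]
[0.52280091 0.13011386 0.30233457] 0.9991329704243747
```

View pics/end.png

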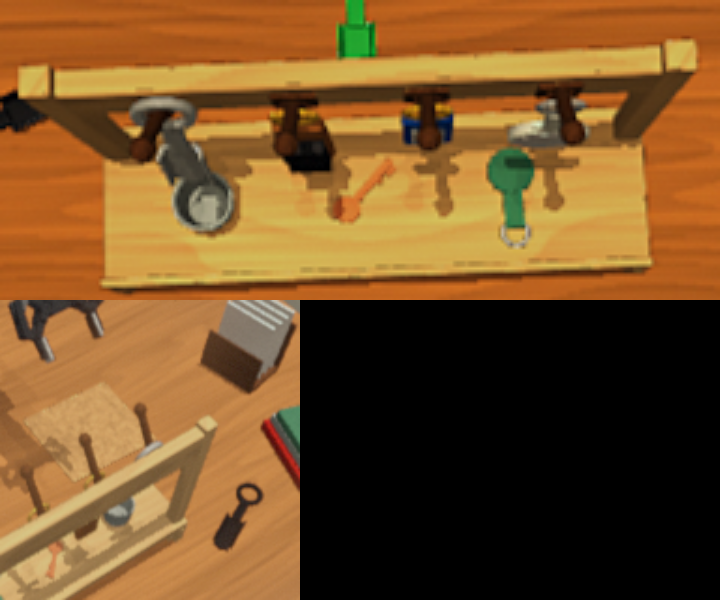

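The shoehorn hangs on the empty peg: ring at (163,110) in the upper panel, blade down towards (200,200) above the cup. The cup, key and fob haven't moved. I'll wait for it to settle, then measure its lean and depth on the peg.

```bash
python3 -m handwheel '[[[1,0,0,-5,0,0,0],[1,0,0,-5,0,0,0],[1,0,0,-5,0,0,0],[1,0,0,-5,0,0,0],[1,0,0,-5,0,0,0],[1,0,0,-5,0,0,0],[1,0,0,-5,0,0,0],[1,0,0,-5,0,0,0],[1,0,0,-5,0,0,0],[1,0,0,-5,0,0,0]]]'
python3 - <<'E'
from h import *
for i in range(2):
    c=camera("top"); f=c["frame"]; P=cloud(c); hsv=cv2.cvtColor(f,cv2.COLOR_BGR2HSV)
    k=(hsv[...,1]<60)&(hsv[...,2]>50)&(abs(P[...,1]-.135)<.05)&(P[...,0]>.6)&(P[...,0]<.75)&(P[...,2]>.11)
    q=P[k]
    print(k.sum())
for lo in np.arange(.14,.31,.02):
    s=q[(q[:,2]>=lo)&(q[:,2]<lo+.02)]
    if len(s): print(lo.round(2),len(s),s.mean(0).round(4),s.min(0).round(3),s.max(0).round(3))
E
```

```text
time_s: 22.4
eef_pos: [0.4856, 0.1296, 0.3375]
eef_rot: [0.41, -0.009, 0.912, 0.004]
wrist_force: [0.4, -0.0, -0.4]
opening: 1.0
grasp_force: 0.0
186
196
0.14 17 [0.6487 0.1367 0.1507] [0.647 0.12  0.141] [0.652 0.15  0.16 ]
0.16 19 [0.6504 0.1321 0.1714] [0.643 0.119 0.161] [0.654 0.151 0.179]
0.18 16 [0.6542 0.1364 0.1883] [0.647 0.119 0.181] [0.658 0.15  0.199]
0.2 22 [0.6563 0.1344 0.2113] [0.649 0.118 0.202] [0.661 0.152 0.219]
0.22 15 [0.6606 0.1345 0.2294] [0.658 0.129 0.22 ] [0.663 0.144 0.24 ]
0.24 12 [0.6644 0.1354 0.2487] [0.662 0.127 0.242] [0.669 0.14  0.26 ]
0.26 32 [0.6687 0.1312 0.2689] [0.665 0.112 0.26 ] [0.673 0.157 0.28 ]
0.28 50 [0.674  0.1322 0.2932] [0.669 0.111 0.282] [0.68  0.156 0.3  ]
0.3 12 [0.6764 0.1326 0.3023] [0.673 0.128 0.3  ] [0.68  0.141 0.304]
```

It hangs at rest, leaning about 10°, with the eye about 10 mm from the root and on the axis.

```bash
python3 -c "
from h import *
print(ctrl.hand_in())"
```

```text
the job is handed in; nothing more can be done
None
```

The shoehorn was laid on the mat and released, taken again by its blade, and now hangs still by its eye on the empty peg (eye about 10 mm from the root, about 10° off plumb); the job was handed in after about 22.5 s of robot time, with no verdict returned.

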